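# Turn the bronze bird to face the height gauge

## Task

Turn the small sculptor's turntable by pushing its spokes sideways with a fingertip, lightly and without gripping them, until the beak of the bronze bird standing on it points straight at the tall steel height gauge, then take the hand away. The bird stands loose: let it ride round in place, and touch neither it nor the round plate under it. Leave the gauge, the bottle, the hammer and the wooden chock where they are.

Things in the scene. Friction and masses are not known exactly. Their poses are not given: they have to be found in the camera images.
- wheel (a joint): turntable angle in rad: grows anticlockwise seen from above; turns freely both ways for more than a full turn (no stop within 11 rad of the start); needs about 0.15 N m (just over 1 N at a spoke's push point), no spring, stays where it is left and does not coast noticeably when pushed slowly
- axis (a point): point on the turntable's vertical turning axis at the plate's top face, 56 mm above the work surface. Plate: dark steel disc with rubber top, radius 65 mm, 46 to 56 mm above the surface. Four bare steel rods (spokes), 12 mm thick, level, 90 degrees apart, centred 40 mm above the surface, stick out from under it to 165 mm from the axis; plate and spokes turn together
- foot: the turntable's round grey foot, fixed to the bench: radius 85 mm, 8 mm high at its edge, sloping up to 18 mm high at 40 mm from the axis; origin on the axis at the work surface
- spoke0 (a point): push point on rod 0 of 4: on the rod's centre line, 140 mm from the axis, 40 mm above the work surface; rods 0, 1, 2, 3 follow one another anticlockwise from above
- spoke1 (a point): push point on rod 1 of 4: on the rod's centre line, 140 mm from the axis, 40 mm above the work surface
- spoke2 (a point): push point on rod 2 of 4: on the rod's centre line, 140 mm from the axis, 40 mm above the work surface
- spoke3 (a point): push point on rod 3 of 4: on the rod's centre line, 140 mm from the axis, 40 mm above the work surface
- bird: solid bronze bird, about 0.7 kg, 129 mm tall, standing loose in the middle of the plate on a round plinth (radius 38 mm, 12 mm thick); origin at the centre of the plinth's underside, z up, its x axis is the way the beak points; beak tip 56 mm ahead of and 115 mm above the origin, flat tail to 60 mm behind; it turns with the plate
- gauge: steel height gauge, 200 mm tall: slim upright column 14 mm square with a dark sliding block and a short jaw (reaching 58 mm from the column centre, 115 mm up), on a 60 mm square foot 22 mm high; loose, 1.8 kg; origin at the centre of the foot's underside (column's centre line); stands to the left or right of the turntable, 210 to 260 mm from the axis
- bottle: amber glass bottle, bystander, radius 32 mm, 150 mm tall, origin under its centre; stands like the gauge on the turntable's other side
- hammer: bystander hammer lying on the bench to one side, handle along its x axis, about 250 mm long and 26 mm high, head 88 mm wide at its +x end
- chock: bystander wooden block 90 x 50 x 40 mm, origin under its centre
Mind the look-alikes: they are no part of the job. Of the things that look like the bird, the largest one is meant.

How it is judged:
By the outcome, as a careful person would: the job done as asked, in the order asked, and still so for the second after the job is handed in, with the robot touching nothing.
It also fails if it takes over 72 s, if anything falls off the work surface, if the arm or the gripper's body presses on something with over 40 N, if the wrist force passes 120 N, or if a joint passes its speed limit or range.

## Robot

A 6-joint arm with a two-finger parallel gripper is mounted at the origin on the work surface. World frame = base frame: x ahead of the robot, y to its left, z up, the work surface at z = 0. Lengths are in m, angles in rad, forces in N, time in s.
With the tool pointing down it reaches from about 0.225 to 0.875 m from the base axis. Payload 3.4 kg.
Tool frame: the origin (TCP) lies at the very end of the fingers, on their centre line; the grasp point (between the pads) lies 19 mm behind it; z points along the fingers, y is the line along which they close (so a half turn about z gives the same grasp; the last joint's range is limited). The gripper opens to 85 mm and grips with 20 to 120 N. Pads are 22 mm wide; open, the fingers measure 114 mm over their backs; the gripper's body (76 mm by 85 mm) begins 54 mm behind the grasp point. The pads swing forward as they close: fully open they stand 13 mm farther back than shut.
Start: joints at [0.994, 0.276, 1.505, -0, 1.361, -0.121], TCP at [0.253, 0.516, 0.231] pointing down, gripper open.
Joint ranges: [-2.89, 2.89], [-0.75, 2.08], [0.22, 2.7], [-1.18, 4.32], [0.11, 2.71], [-2.7, 2.7]. Speed limits (rad/s): [2.57, 2.57, 3.14, 3.14, 3.14, 3.14].

## Interface

Orientations are given as a unit quaternion [w, x, y, z].
In Python, from rig import get_state, optics, sign_off gives the robot as it stands.
- The arm moves only by the tool send_rows, never from a script. Its argument "increments" is a list of rows, each an object with "gripper": the gripper's target within -1 to 1 (shut at 1, half-way at 0, fully open at -1); "linear": the shift along the world's x, y, z in m, a list of three; "delta_rot": the turn, a rotation vector about the world's x, y, z in rad, a list of three. In form: [{"gripper": gripper, "linear": [dx, dy, dz], "delta_rot": [rx, ry, rz]}, ...]. A call has 1 to 8 rows; each row is the pose to reach, as a shift and turn from the pose commanded when the call began; what a row does not reach only later rows make up. A row lasts 1/10 s, in which the tool goes at most 50 mm and 8.59 degrees, less where a joint would pass 70% of its speed; a pose out of reach is approached as far as the arm can. A call with a gripper value outside its range is refused whole. The fingers move at their own pace and stop on an object; "newtons" is the grip in N (left out, the last holds). Time passes only in rows, so rows that repeat a pose let the fingers close. It gives the time, the measured TCP pose, the force, the opening and the grip force at its end, in the units of the state.
- get_state(): the state, without advancing time (a new reading comes with each control period).
- optics.get_image(name): name is "scene" or "top" or "wrist"; returns a dict with "pixels" (480x640x3 uint8, blue, green, red), "K" (3x3 intrinsics, pixels), "k1" (the pictures are not rectified: a ray, as slopes to the right and down, at radius r is drawn at 1 + k1 r^2 times it, then the intrinsics apply), "rvec" (rotation vector, rad) and "tvec" (3), from world to camera coordinates, as OpenCV has them; the wrist camera has in their place "T_tool_cam" (4x4, takes a point from camera to tool coordinates, whose origin is the TCP and whose axes are the flange's). Camera axes: x right, y down, z forward; pixel columns grow to the right and rows downward; lengths in m; the calibration is good to about 2 mm. A picture is of the moment at which its call begins: read the wrist's pose just before it. There is no depth.
- sign_off(): hands the job in; it is judged then, once.
The state is a dict: "clock": time; "qpos": joint angles; "qd": joint speeds; "effort": joint torques, N m; "position": TCP position; "ee_rot": TCP orientation; "contact_force": force on the tool from outside, world axes, zero at the start; "moment": the same for the moment, N m; "width": finger opening in m; "gripper_force": force on a finger pad.
Only numpy, scipy, OpenCV 4.12 (cv2) and the standard library are available. Lean on these libraries where they do the work, as an engineer would, in place of code of your own. Each camera call takes 0.05 s, during which the arm holds its last target. There are 200 camera calls.

## Working session

There is one attempt and no reset: what is moved stays moved. The work goes in short steps, Python scripts to look and compute and a tool call to move; the robot and the scene stay as the last step left them, time stands still between calls to the robot, and variables do not carry over. Pictures are saved under pics/ and viewed, at most 10 in all, crops included, and the job is handed in when it is done.

Besides the shell and the picture viewer there is one more tool, called after "Request:" as name(argument=value, ...), one argument or row to a line, values as JSON. send_rows: Moves the arm, as the interface text tells. Its arguments: {"type":"object","properties":{"increments":{"type":"array"},"newtons":{"type":"number"}},"required":["increments"]}

```bash
mkdir -p pics; cat > h.py <<'E'
import numpy as np, cv2
from rig import get_state, optics, sign_off
def snap(name,fn=None):
    im=optics.get_image(name)
    if fn: cv2.imwrite('pics/'+fn,im['pixels'])
    return im
def ray(im,u,v):
    K=np.array(im['K']);k1=im['k1']
    d=np.array([(u-K[0,2])/K[0,0],(v-K[1,2])/K[1,1]])
    x=d.copy()
    for _ in range(30): x=d/(1+k1*(x@x))
    R=cv2.Rodrigues(np.array(im['rvec'],float))[0];t=np.array(im['tvec'],float).ravel()
    return -R.T@t, R.T@np.array([x[0],x[1],1])
def onz(im,u,v,z):
    c,d=ray(im,u,v); return c+d*(z-c[2])/d[2]
def proj(im,p):
    R=cv2.Rodrigues(np.array(im['rvec'],float))[0];t=np.array(im['tvec'],float).ravel()
    q=R@np.array(p,float)+t; s=q[:2]/q[2]; s=s*(1+im['k1']*(s@s)); K=np.array(im['K'])
    return K[0,0]*s[0]+K[0,2],K[1,1]*s[1]+K[1,2]
E
python3 - <<'E'
from h import *
for n in('top','scene'):
    im=snap(n,n+'0.png'); print(n,ray(im,320,240))
E
```

```text
top (array([0.43973137, 0.02423574, 1.11035581]), array([ 0.08656176,  0.00133771, -0.99639203]))
scene (array([ 1.11315722, -0.82809465,  0.91265965]), array([-0.41741219,  0.65517159, -0.62970293]))
```

View pics/top0.png

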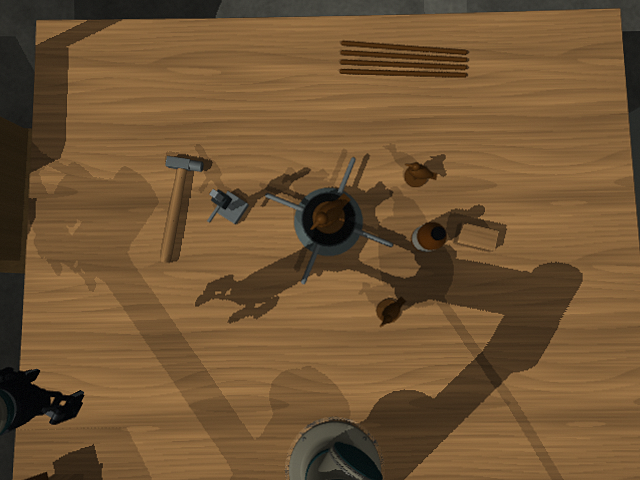

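View pics/scene0.png

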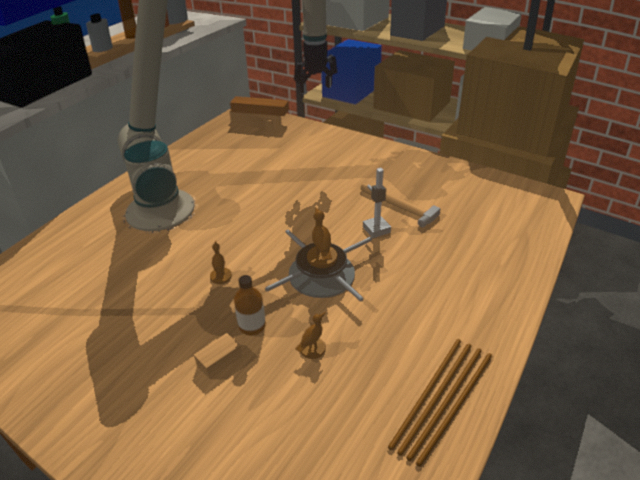

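The top view shows the turntable near (329,220), with spokes towards (352,160), (268,195), (305,282) and (392,245). The gauge is at (232,205) on the left, the bottle at (430,236), the hammer at (180,205), and two small look-alike birds at (420,172) and (390,310). I'll zoom in to get the beak heading.

```bash
python3 - <<'E'
import cv2,numpy as np
a=cv2.imread('pics/top0.png');b=cv2.imread('pics/scene0.png')
A=cv2.resize(a[140:300,200:400],None,fx=4,fy=4,interpolation=cv2.INTER_CUBIC)[:600]
A=cv2.resize(a[150:290,200:400],None,fx=4,fy=4,interpolation=cv2.INTER_CUBIC)
cv2.imwrite('pics/topc.png',cv2.convertScaleAbs(A,alpha=1.6))
B=cv2.resize(b[160:310,260:440],None,fx=4,fy=4,interpolation=cv2.INTER_CUBIC)
cv2.imwrite('pics/scenec.png',cv2.convertScaleAbs(B,alpha=1.6))
E
```

```text
(no output)
```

View pics/topc.png

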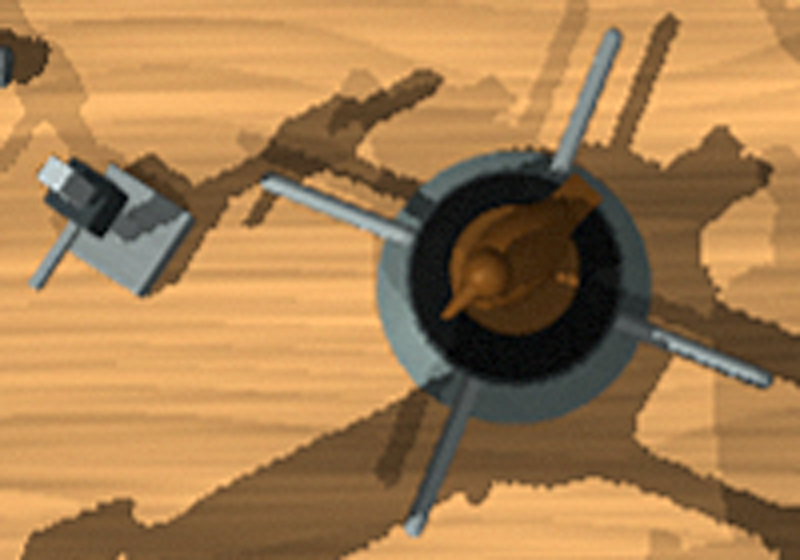

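View pics/scenec.png

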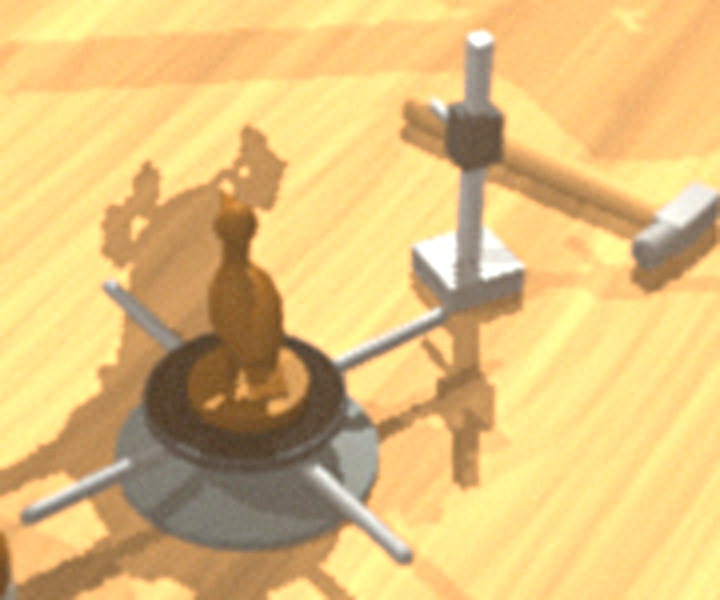

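```bash
cat > m.py <<'E'
from h import *
im=snap('top')
f=lambda u,v,z: onz(im,200+(u+.5)/4-.5,150+(v+.5)/4-.5,z)
tips=[f(*p,.04) for p in((614,33),(268,182),(415,528),(768,381))]
print('tips',np.round(tips,4)); ax=np.mean(tips,0); print('axis',ax, [round(float(np.linalg.norm(t-ax)),4) for t in tips],'ang',[round(float(np.degrees(np.arctan2(*(t-ax)[1::-1]))),1) for t in tips])
pl=f(514,278,.056); print('plate',pl)
pli=f(514,268,.068);print('plinth',pli)
b=f(443,318,.171);print('beak',b,np.linalg.norm((b-ax)[:2]),np.degrees(np.arctan2(*(b-ax)[1::-1])))
h=f(487,268,.171);print('head',h,np.degrees(np.arctan2(*(b-h)[1::-1])))
c=[f(*p,.022) for p in((190,212),(143,295),(110,168))];print('foot corners',np.round(c,4))
g=(c[1]+c[2])/2;print('foot',g); print('coltop',f(54,174,.2))
for g in(g,f(54,174,.2)): print(np.linalg.norm((g-ax)[:2]),np.degrees(np.arctan2(*(g-ax)[1::-1])))
print('bottle',onz(im,437,230,.15))
E
python3 m.py
```

```text
tips [[ 0.7311 -0.0579  0.04  ]
 [ 0.6433  0.1524  0.04  ]
 [ 0.4348  0.0665  0.04  ]
 [ 0.5183 -0.1442  0.04  ]]
axis [0.58188631 0.00421719 0.04      ] [0.1617, 0.1604, 0.1598, 0.1614] ang [-22.6, 67.5, 157.0, -113.2]
plate [0.5803925  0.00568093 0.056     ]
plinth [0.58466916 0.00578399 0.068     ]
beak [0.54455358 0.04529162 0.171     ] 0.0555053299732446 132.26783801601184
head [0.57059205 0.02178933 0.171     ] 137.93063073541904
foot corners [[0.629  0.2024 0.022 ]
 [0.5783 0.231  0.022 ]
 [0.6571 0.2514 0.022 ]]
foot [0.61772898 0.24116696 0.022     ]
coltop [0.61891899 0.24288908 0.2       ]
0.23964534323125455 81.39825240750086
0.24152782381495788 81.18023320740123
bottle [ 0.54042175 -0.2243716   0.15      ]
```

The crops put the beak tip at crop px (443,318), 55.5 mm from the axis as it should be, with a heading of about 132–137°. The gauge bears 81.3°, at 0.24 m. That means a turn of about -54°, pushing the 157° rod (nearest the robot) clockwise, which is towards +y.

```bash
python3 - <<'E'
from h import *
from scipy.spatial.transform import Rotation as R
s=get_state();q=s['ee_rot'];print(s['clock'],s['position'],s['width'])
print(R.from_quat([q[1],q[2],q[3],q[0]]).as_matrix().round(3))
im=snap('top');print(onz(im,390,312,0.0))
E
```

```text
0.15 [0.25289386 0.51596866 0.23062905] 0.08540445692478434
[[-0.898  0.44  -0.001]
 [ 0.44   0.898 -0.001]
 [ 0.    -0.001 -1.   ]]
[ 0.35819276 -0.14105464  0.        ]
```

Request:
send_rows(
  increments=[
    {"gripper": 1, "linear": [0.02, -0.05, 0], "delta_rot": [0, 0, 0]},
    {"gripper": 1, "linear": [0.04, -0.1, 0], "delta_rot": [0, 0, 0]},
    {"gripper": 1, "linear": [0.06, -0.15, 0], "delta_rot": [0, 0, 0]},
    {"gripper": 1, "linear": [0.08, -0.2, 0], "delta_rot": [0, 0, 0]},
    {"gripper": 1, "linear": [0.1, -0.25, 0], "delta_rot": [0, 0, 0]},
    {"gripper": 1, "linear": [0.12, -0.3, 0], "delta_rot": [0, 0, 0]},
    {"gripper": 1, "linear": [0.12, -0.3, 0], "delta_rot": [0, 0, 0]},
  ],
)

```text
clock: 0.9
position: [0.3738, 0.213, 0.2313]
ee_rot: [0.0, 0.227, 0.974, -0.001]
contact_force: [0.4, 1.4, -0.1]
width: 0.0002
gripper_force: 0.0
```

Request:
send_rows(
  increments=[
    {"gripper": 1, "linear": [0.016, -0.047, 0], "delta_rot": [0, 0, 0.05]},
    {"gripper": 1, "linear": [0.032, -0.094, 0], "delta_rot": [0, 0, 0.05]},
    {"gripper": 1, "linear": [0.049, -0.141, 0], "delta_rot": [0, 0, 0.05]},
    {"gripper": 1, "linear": [0.066, -0.189, 0], "delta_rot": [0, 0, 0.05]},
    {"gripper": 1, "linear": [0.066, -0.189, -0.045], "delta_rot": [0, 0, 0.05]},
    {"gripper": 1, "linear": [0.066, -0.189, -0.09], "delta_rot": [0, 0, 0.05]},
    {"gripper": 1, "linear": [0.066, -0.189, -0.13], "delta_rot": [0, 0, 0.05]},
    {"gripper": 1, "linear": [0.066, -0.189, -0.13], "delta_rot": [0, 0, 0.05]},
  ],
)

```text
clock: 1.7
position: [0.4344, 0.0274, 0.0972]
ee_rot: [-0.006, 0.202, 0.979, -0.001]
contact_force: [-1.5, 0.1, 0.6]
width: 0.0002
gripper_force: 0.0
```

```bash
python3 - <<'E'
from h import *
im=snap('top');s=get_state();print(s['position'],s['contact_force'])
a=im['pixels'][150:290,230:430];cv2.imwrite('pics/t1.png',cv2.convertScaleAbs(cv2.resize(a,None,fx=4,fy=4,interpolation=2),alpha=1.6))
E
```

```text
[0.43700337 0.02738833 0.09974461] [0.23248385 0.14578011 0.10240156]
```

View pics/t1.png

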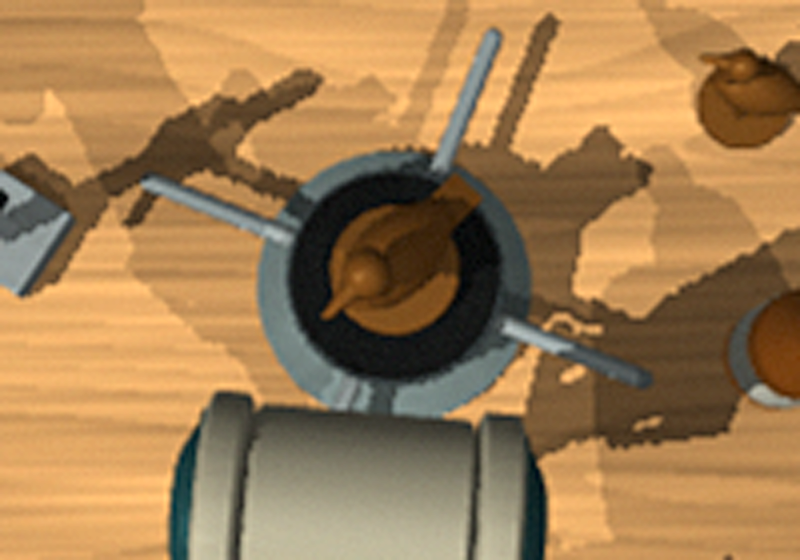

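The arm hides the near rod, but the other three are unchanged: (495,35), (150,182) and (645,380) in the crop. I'll descend and compute a sweep table.

Request:
send_rows(
  increments=[
    {"gripper": 1, "linear": [0, 0, -0.04], "delta_rot": [0, 0, 0]},
    {"gripper": 1, "linear": [0, 0, -0.075], "delta_rot": [0, 0, 0]},
    {"gripper": 1, "linear": [0, 0, -0.075], "delta_rot": [0, 0, 0]},
    {"gripper": 1, "linear": [0, 0, -0.075], "delta_rot": [0, 0, 0]},
  ],
)

```text
clock: 2.15
position: [0.4407, 0.0274, 0.028]
ee_rot: [0.001, 0.201, 0.98, 0.0]
contact_force: [1.2, -0.3, 0.3]
width: 0.0
gripper_force: 0.0
```

```bash
python3 - <<'E'
from h import *
s=get_state();p=s['position'];print(p,s['contact_force'])
ax=np.array([.582,.0043])
for a in list(range(170,104,-2)):
    t=np.radians(a);x=ax+.1415*np.array([np.cos(t),np.sin(t)]);print(a,x.round(4))
im=snap('scene');a=im['pixels'][110:310,180:420];cv2.imwrite('pics/s1.png',cv2.convertScaleAbs(cv2.resize(a,None,fx=3,fy=3,interpolation=2),alpha=1.6))
E
```

```text
[0.44074518 0.02735829 0.02798939] [ 1.16564236 -0.33280307  0.27465019]
170 [0.4426 0.0289]
168 [0.4436 0.0337]
166 [0.4447 0.0385]
164 [0.446  0.0433]
162 [0.4474 0.048 ]
160 [0.449  0.0527]
158 [0.4508 0.0573]
156 [0.4527 0.0619]
154 [0.4548 0.0663]
152 [0.4571 0.0707]
150 [0.4595 0.075 ]
148 [0.462  0.0793]
146 [0.4647 0.0834]
144 [0.4675 0.0875]
142 [0.4705 0.0914]
140 [0.4736 0.0953]
138 [0.4768 0.099 ]
136 [0.4802 0.1026]
134 [0.4837 0.1061]
132 [0.4873 0.1095]
130 [0.491  0.1127]
128 [0.4949 0.1158]
126 [0.4988 0.1188]
124 [0.5029 0.1216]
122 [0.507  0.1243]
120 [0.5112 0.1268]
118 [0.5156 0.1292]
116 [0.52   0.1315]
114 [0.5244 0.1336]
112 [0.529  0.1355]
110 [0.5336 0.1373]
108 [0.5383 0.1389]
106 [0.543  0.1403]
```

View pics/s1.png

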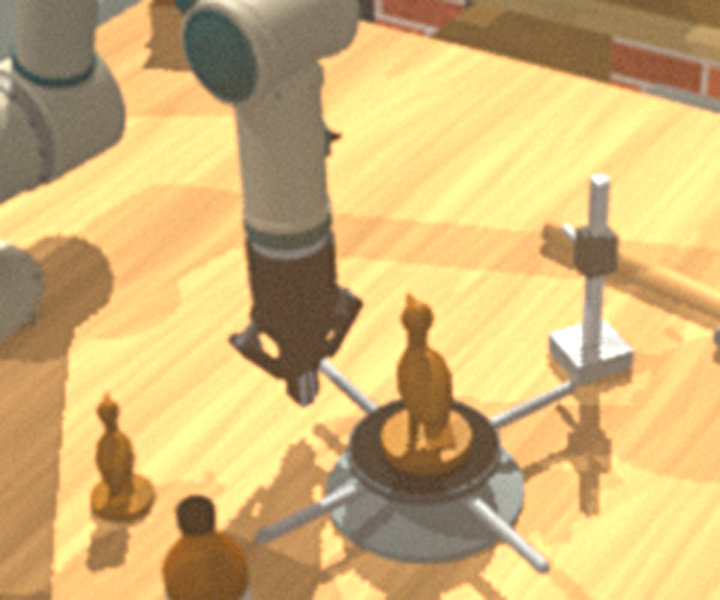

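Request:
send_rows(
  increments=[
    {"gripper": 1, "linear": [0.0046, 0.0067, 0], "delta_rot": [0, 0, 0]},
    {"gripper": 1, "linear": [0.0057, 0.0115, 0], "delta_rot": [0, 0, 0]},
    {"gripper": 1, "linear": [0.007, 0.0163, 0], "delta_rot": [0, 0, -0.017]},
    {"gripper": 1, "linear": [0.0084, 0.021, 0], "delta_rot": [0, 0, -0.052]},
    {"gripper": 1, "linear": [0.01, 0.0257, 0], "delta_rot": [0, 0, -0.087]},
    {"gripper": 1, "linear": [0.0118, 0.0303, 0], "delta_rot": [0, 0, -0.122]},
    {"gripper": 1, "linear": [0.0137, 0.0349, 0], "delta_rot": [0, 0, -0.157]},
    {"gripper": 1, "linear": [0.0158, 0.0393, 0], "delta_rot": [0, 0, -0.192]},
  ],
)

```text
clock: 3.0
position: [0.4552, 0.067, 0.0268]
ee_rot: [0.0, 0.295, 0.955, -0.0]
contact_force: [0.2, -1.9, 0.6]
width: 0.0
gripper_force: 0.6
```

Request:
send_rows(
  increments=[
    {"gripper": 1, "linear": [0.0023, 0.0044, 0], "delta_rot": [0, 0, -0.035]},
    {"gripper": 1, "linear": [0.0047, 0.0087, 0], "delta_rot": [0, 0, -0.07]},
    {"gripper": 1, "linear": [0.0072, 0.013, 0], "delta_rot": [0, 0, -0.105]},
    {"gripper": 1, "linear": [0.0099, 0.0171, 0], "delta_rot": [0, 0, -0.14]},
    {"gripper": 1, "linear": [0.0127, 0.0212, 0], "delta_rot": [0, 0, -0.175]},
    {"gripper": 1, "linear": [0.0157, 0.0251, 0], "delta_rot": [0, 0, -0.209]},
    {"gripper": 1, "linear": [0.0188, 0.029, 0], "delta_rot": [0, 0, -0.244]},
    {"gripper": 1, "linear": [0.022, 0.0327, 0], "delta_rot": [0, 0, -0.279]},
  ],
)

```text
clock: 3.8
position: [0.4769, 0.0997, 0.0267]
ee_rot: [0.0, 0.425, 0.905, -0.0]
contact_force: [-0.1, -1.5, -0.2]
width: 0.0
gripper_force: 0.6
```

```bash
python3 - <<'E'
from h import *
im=snap('top');s=get_state();print(s['position'],s['contact_force'])
a=im['pixels'][150:290,220:420];cv2.imwrite('pics/t2.png',cv2.convertScaleAbs(cv2.resize(a,None,fx=4,fy=4,interpolation=2),alpha=1.6))
E
```

```text
[0.47782578 0.10019065 0.02675815] [0.00697944 0.48833493 0.88254994]
```

View pics/t2.png

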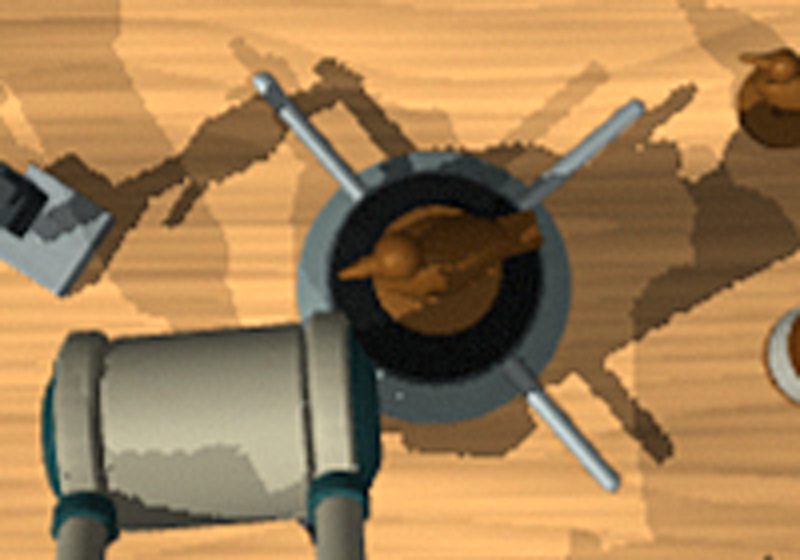

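The table has turned: rod tips in the crop are now at (262,83), (638,106) and (613,485), and the beak tip is at (340,274). I'll measure the angle left to go.

```bash
python3 - <<'E'
from h import *
im=snap('top')
f=lambda u,v,z: onz(im,220+(u+.5)/4-.5,150+(v+.5)/4-.5,z)
ax=np.array([.582,.0043,0])
A=lambda p:np.degrees(np.arctan2(*(p-ax)[1::-1]))
for p in((262,83),(638,106),(613,485)): print(A(f(*p,.04)))
b=f(340,274,.171);h=f(397,255,.171);print(b,np.linalg.norm((b-ax)[:2]),A(b),np.degrees(np.arctan2(*(b-h)[1::-1])))
for z in(.1,.12,.14): 
  t=f(541,227,z);print(np.degrees(np.arctan2(*(b-t)[1::-1])),np.linalg.norm((b-t)[:2]))
E
```

```text
40.33405957923843
-50.24567743264771
-140.60730926558574
[0.56801766 0.05704181 0.171     ] 0.0545637678494105 104.84807341089177 107.61636158194817
107.19865890678187 0.11688002292202769
105.88815895669248 0.1144658087217695
104.52193910715339 0.11211403796628026
```

Request:
send_rows(
  increments=[
    {"gripper": 1, "linear": [0.0034, 0.0036, 0], "delta_rot": [0, 0, -0.035]},
    {"gripper": 1, "linear": [0.0069, 0.0071, 0], "delta_rot": [0, 0, -0.07]},
    {"gripper": 1, "linear": [0.0105, 0.0105, 0], "delta_rot": [0, 0, -0.105]},
    {"gripper": 1, "linear": [0.0142, 0.0137, 0], "delta_rot": [0, 0, -0.14]},
    {"gripper": 1, "linear": [0.0181, 0.0168, 0], "delta_rot": [0, 0, -0.175]},
    {"gripper": 1, "linear": [0.022, 0.0198, 0], "delta_rot": [0, 0, -0.209]},
    {"gripper": 1, "linear": [0.0261, 0.0226, 0], "delta_rot": [0, 0, -0.244]},
    {"gripper": 1, "linear": [0.0302, 0.0253, 0], "delta_rot": [0, 0, -0.279]},
  ],
)

```text
clock: 4.7
position: [0.5064, 0.1248, 0.0264]
ee_rot: [-0.0, 0.547, 0.837, -0.0]
contact_force: [-1.2, -0.7, 0.3]
width: 0.0001
gripper_force: 0.6
```

Request:
send_rows(
  increments=[
    {"gripper": 1, "linear": [0.0042, 0.0025, 0], "delta_rot": [0, 0, -0.035]},
    {"gripper": 1, "linear": [0.0086, 0.0049, 0], "delta_rot": [0, 0, -0.07]},
    {"gripper": 1, "linear": [0.0119, 0.0067, 0], "delta_rot": [0, 0, -0.096]},
    {"gripper": 1, "linear": [0.0141, 0.0078, 0], "delta_rot": [0, 0, -0.113]},
    {"gripper": 1, "linear": [0.0163, 0.0088, 0], "delta_rot": [0, 0, -0.131]},
    {"gripper": 1, "linear": [0.0174, 0.0093, 0], "delta_rot": [0, 0, -0.14]},
    {"gripper": 1, "linear": [0.0174, 0.0093, 0], "delta_rot": [0, 0, -0.14]},
  ],
)

```text
clock: 5.4
position: [0.5246, 0.134, 0.0263]
ee_rot: [0.0, 0.604, 0.797, 0.0]
contact_force: [-0.3, 0.9, -0.2]
width: 0.0004
gripper_force: 0.2
```

```bash
python3 - <<'E'
from h import *
im=snap('top');s=get_state();print(s['position'],s['contact_force'])
a=im['pixels'][150:290,200:400];cv2.imwrite('pics/t3.png',cv2.convertScaleAbs(cv2.resize(a,None,fx=4,fy=4,interpolation=2),alpha=1.6))
E
```

```text
[0.52465669 0.13397953 0.0263027 ] [-0.75102576  0.21739706 -0.00751591]
```

View pics/t3.png

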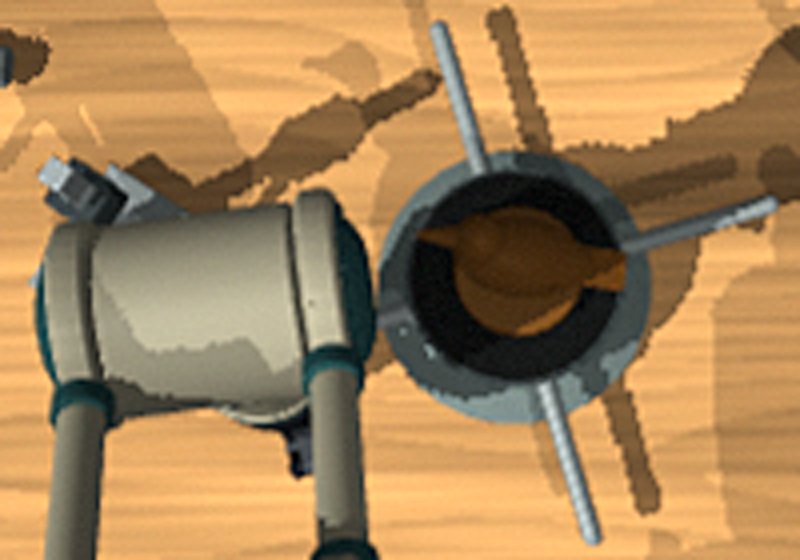

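Rod tips in the crop are now at (440,27), (770,204) and (594,540). The beak tip is at (420,233) and the middle of the tail at (624,270).

```bash
python3 - <<'E'
from h import *
im=snap('top')
F=lambda o,u,v,z: onz(im,o+(u+.5)/4-.5,150+(v+.5)/4-.5,z)
f=lambda u,v,z:F(200,u,v,z)
T=[f(*p,.04) for p in((440,27),(770,204),(594,540))]
T0=[F(200,*p,.04) for p in((614,33),(268,182),(415,528),(768,381))]+[F(220,*p,.04) for p in((262,83),(638,106),(613,485))]+T
P=np.array(T0)[:,:2]; sol=np.linalg.lstsq(np.c_[2*P,np.ones(len(P))],(P**2).sum(1),rcond=None)[0]; print('axis fit',sol[:2],np.sqrt(sol[2]+sol[:2]@sol[:2]))
ax=np.array([*sol[:2],0]); D=lambda d:round(float(np.degrees(np.arctan2(d[1],d[0]))),2)
g=np.array([.6185,.242,0]);print('gauge',D(g-ax)); print('spokes',[D(t-ax) for t in T])
B=[(f(443,318,.171),27.2+23.8),(F(220,340,274,.171),23.8),(f(420,233,.171),0)]
for b,_ in B: print(b, np.linalg.norm((b-ax)[:2]),D(b-ax),'to gauge',D(g-b))
b=B[2][0]
for z in(.1,.11): t=f(624,270,z); print('tail-beak',D(b-t),np.linalg.norm(b-t),'tail->gauge',D(g-t),t)
E
```

```text
axis fit [0.58179682 0.00382601] 0.1605416879663047
gauge 81.24
spokes [15.72, -74.34, -164.68]
[0.54455358 0.04529162 0.171     ] 0.055735592617142345 131.93 to gauge 69.4
[0.56801766 0.05704181 0.171     ] 0.054970785497753985 104.52 to gauge 74.73
[0.5897944  0.05675496 0.171     ] 0.05352975852405806 81.41 to gauge 81.19
tail-beak 84.02 0.13352070256761522 tail->gauge 82.25 [ 0.57800439 -0.05570736  0.1       ]
tail-beak 83.28 0.12792411380572302 tail->gauge 81.97 [ 0.57663583 -0.05491613  0.11      ]
```

Beak bearing 81.4° against the gauge's 81.2°, so it's close. I'll back off and lift so nothing blocks the final check.

Request:
send_rows(
  increments=[
    {"gripper": 1, "linear": [-0.01, -0.003, 0], "delta_rot": [0, 0, 0]},
    {"gripper": 1, "linear": [-0.03, -0.008, 0], "delta_rot": [0, 0, 0]},
    {"gripper": 1, "linear": [-0.045, -0.008, 0.02], "delta_rot": [0, 0, 0]},
    {"gripper": 1, "linear": [-0.06, -0.008, 0.06], "delta_rot": [0, 0, 0]},
    {"gripper": 1, "linear": [-0.07, -0.008, 0.1], "delta_rot": [0, 0, 0]},
    {"gripper": 1, "linear": [-0.09, 0.01, 0.14], "delta_rot": [0, 0, 0]},
    {"gripper": 1, "linear": [-0.12, 0.04, 0.16], "delta_rot": [0, 0, 0]},
    {"gripper": 1, "linear": [-0.15, 0.07, 0.16], "delta_rot": [0, 0, 0]},
  ],
)

```text
clock: 6.3
position: [0.3755, 0.2048, 0.1896]
ee_rot: [0.002, 0.604, 0.797, 0.003]
contact_force: [0.7, 1.8, 0.2]
width: 0.0
gripper_force: 0.0
```

```bash
python3 - <<'E'
from h import *
s=get_state();print(s['position'],s['contact_force'],s['clock'])
im=snap('top');a=im['pixels'][188:250,292:372];A=cv2.resize(a,None,fx=5,fy=5,interpolation=2)
im2=snap('scene');b=im2['pixels'][195:290,285:365];B=cv2.resize(b,None,fx=5,fy=5,interpolation=2)
c=np.zeros((475,800,3),np.uint8);c[:310,:400]=A;c[:475,400:]=B
cv2.imwrite('pics/f.png',cv2.convertScaleAbs(c,alpha=1.9))
E
```

```text
[0.37545656 0.20482727 0.18963136] [0.73466322 1.75761622 0.15618702] 6.3
```

View pics/f.png

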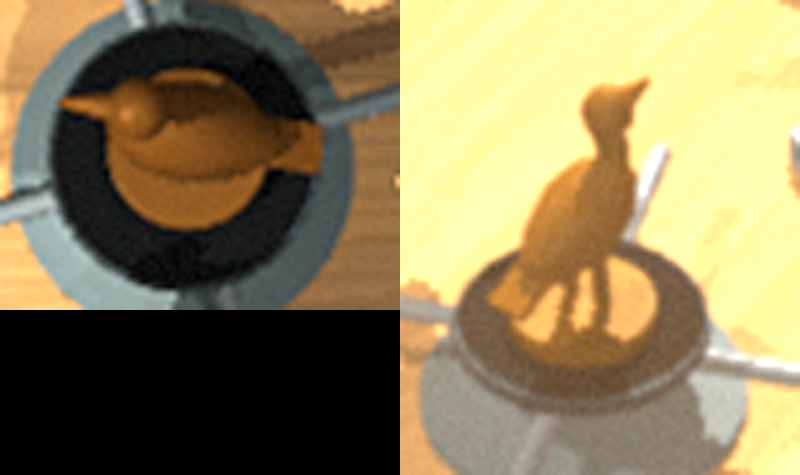

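The bird stands upright. In the top inset the beak tip is at (61,102), the tail's end edge at (321,125)–(321,172) and the plinth circle's centre near (187,149). In the scene inset the beak is at (648,81) and the tail end at about (500,306). I'll triangulate the heading from these.

```bash
python3 - <<'E'
from h import *
im=snap('top');i2=snap('scene')
t=lambda u,v:(292+(u+.5)/5-.5,188+(v+.5)/5-.5)
s=lambda u,v:(285+(u-400+.5)/5-.5,195+(v+.5)/5-.5)
def tri(a,b):
    c1,d1=ray(im,*a);c2,d2=ray(i2,*b);d1/=np.linalg.norm(d1);d2/=np.linalg.norm(d2)
    k=np.linalg.lstsq(np.c_[d1,-d2],c2-c1,rcond=None)[0];p=c1+k[0]*d1;q=c2+k[1]*d2
    return (p+q)/2,np.linalg.norm(p-q)
D=lambda d:round(float(np.degrees(np.arctan2(d[1],d[0]))),2)
B,e=tri(t(61,102),s(648,81));T,e2=tri(t(321,148),s(500,306));print(B,e,T,e2)
b=onz(im,*t(61,102),.171);g=np.array([.6185,.242,0]);pc=onz(im,*t(187,149),.068);plate=onz(im,*t(184,157),.056)
print('plinth',pc,'plate',plate,'beak',b)
for z in(.08,.09,.1,T[2]):
    q=onz(im,*t(321,148),z);print(z,'tail-beak',D(b-q),np.linalg.norm((b-q)[:2]))
print('plinth-beak',D(b-pc),np.linalg.norm((b-pc)[:2]),'plinth->gauge',D(g-pc),'beak->gauge',D(g-b))
# shape of gauge column in both views
h=cv2.cvtColor(im['pixels'],cv2.COLOR_BGR2HSV)
m=((h[...,0]>3)&(h[...,0]<18)&(h[...,1]>150))[188:250,292:372].astype(np.uint8)
n,l,st,ce=cv2.connectedComponentsWithStats(m);i=1+st[1:,4].argmax();print(st[i],ce[i])
E
```

```text
[0.59040176 0.0589301  0.16872046] 0.0011750079527253104 [ 0.57703896 -0.05592849  0.10418786] 0.0005399443284189826
plinth [0.58281121 0.00377827 0.068     ] plate [0.58067844 0.0050274  0.056     ] beak [0.58955838 0.05849665 0.171     ]
0.08 tail-beak 85.57 0.11653262579626504
0.09 tail-beak 84.87 0.11585418800057877
0.1 tail-beak 84.15 0.11519346133381525
0.10418785788216739 tail-beak 83.85 0.1149220935392369
plinth-beak 82.97 0.05513279778836773 plinth->gauge 81.48 beak->gauge 81.04
[  12   13   52   33 1019] [38.23061825 28.67909715]
```

The heading is about 83.4° and the gauge bears 81.4°, so I'll nudge it another 2° or so.

Request:
send_rows(
  increments=[
    {"gripper": 1, "linear": [0.03, -0.03, 0], "delta_rot": [0, 0, 0]},
    {"gripper": 1, "linear": [0.06, -0.06, -0.02], "delta_rot": [0, 0, 0]},
    {"gripper": 1, "linear": [0.08, -0.078, -0.06], "delta_rot": [0, 0, 0]},
    {"gripper": 1, "linear": [0.09, -0.078, -0.1], "delta_rot": [0, 0, 0]},
    {"gripper": 1, "linear": [0.105, -0.078, -0.14], "delta_rot": [0, 0, 0]},
    {"gripper": 1, "linear": [0.12, -0.078, -0.16], "delta_rot": [0, 0, 0]},
    {"gripper": 1, "linear": [0.13, -0.0755, -0.16], "delta_rot": [0, 0, 0]},
    {"gripper": 1, "linear": [0.13, -0.0755, -0.16], "delta_rot": [0, 0, 0]},
  ],
)

```text
clock: 7.3
position: [0.5068, 0.1277, 0.0262]
ee_rot: [0.001, 0.604, 0.797, 0.0]
contact_force: [-0.2, -0.5, 0.2]
width: -0.0002
gripper_force: 0.0
```

Request:
send_rows(
  increments=[
    {"gripper": 1, "linear": [0.008, 0.002, 0], "delta_rot": [0, 0, 0]},
    {"gripper": 1, "linear": [0.014, 0.0035, 0], "delta_rot": [0, 0, 0]},
    {"gripper": 1, "linear": [0.018, 0.0045, 0], "delta_rot": [0, 0, 0]},
    {"gripper": 1, "linear": [0.021, 0.006, 0], "delta_rot": [0, 0, -0.01]},
    {"gripper": 1, "linear": [0.023, 0.007, 0], "delta_rot": [0, 0, -0.02]},
    {"gripper": 1, "linear": [0.0245, 0.0075, 0], "delta_rot": [0, 0, -0.035]},
    {"gripper": 1, "linear": [0.0245, 0.0075, 0], "delta_rot": [0, 0, -0.035]},
  ],
)

```text
clock: 8.0
position: [0.5289, 0.1361, 0.0263]
ee_rot: [-0.0, 0.618, 0.787, 0.0]
contact_force: [-0.2, -0.0, 0.2]
width: -0.0002
gripper_force: 0.2
```

Request:
send_rows(
  increments=[
    {"gripper": 1, "linear": [-0.01, -0.003, 0], "delta_rot": [0, 0, 0]},
    {"gripper": 1, "linear": [-0.03, -0.008, 0], "delta_rot": [0, 0, 0]},
    {"gripper": 1, "linear": [-0.045, -0.008, 0.02], "delta_rot": [0, 0, 0]},
    {"gripper": 1, "linear": [-0.06, -0.008, 0.06], "delta_rot": [0, 0, 0]},
    {"gripper": 1, "linear": [-0.07, -0.008, 0.1], "delta_rot": [0, 0, 0]},
    {"gripper": 1, "linear": [-0.09, 0.01, 0.14], "delta_rot": [0, 0, 0]},
    {"gripper": 1, "linear": [-0.12, 0.04, 0.16], "delta_rot": [0, 0, 0]},
    {"gripper": 1, "linear": [-0.15, 0.07, 0.16], "delta_rot": [0, 0, 0]},
  ],
)

```text
clock: 8.8
position: [0.3798, 0.2069, 0.1896]
ee_rot: [0.002, 0.618, 0.786, 0.003]
contact_force: [0.5, 1.3, -0.9]
width: -0.0001
gripper_force: 0.0
```

```bash
python3 - <<'E'
from h import *
s=get_state();print(s['position'],s['contact_force'],s['clock'])
im=snap('top');a=im['pixels'][188:250,292:372];A=cv2.resize(a,None,fx=5,fy=5,interpolation=2)
b=cv2.resize(im['pixels'][140:300,200:400],None,fx=2,fy=2)
c=np.zeros((320,800,3),np.uint8);c[:310,:400]=A;c[:320,400:]=b
cv2.imwrite('pics/f2.png',cv2.convertScaleAbs(c,alpha=1.9))
E
```

```text
[0.37984934 0.20687485 0.18955623] [ 0.47333916  1.31039197 -0.86721776] 8.8
```

View pics/f2.png

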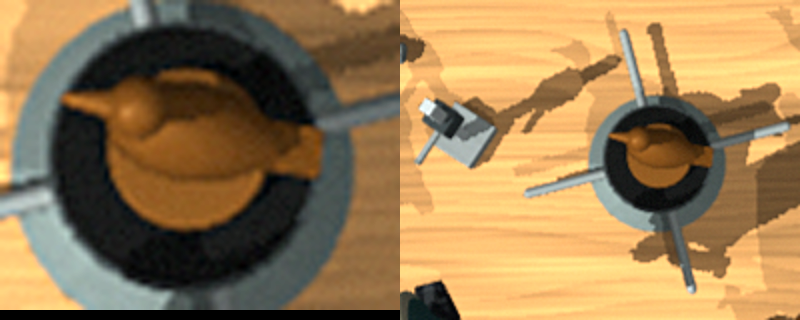

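The beak tip is now at inset px (62,98) and the tail at (321,152), which is about 1.8° further round. The gauge is unmoved and the hand is clear, so I'm handing in.

```bash
python3 -c "from rig import sign_off;print(sign_off())"
```

```text
the job is handed in; nothing more can be done
None
```

The job is handed in: I turned the turntable about 53° clockwise with light fingertip pushes, and the beak now points at the height gauge to within about 1–2° by my camera measurements, with the hand clear and the gauge not moved.

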